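# Put the mixed-up lids back on the steel labware

### The arm

A 6-joint arm with a two-finger parallel gripper is mounted at the origin on the work surface. World frame = base frame: x ahead of the robot, y to its left, z up, the work surface at z = 0. Lengths are in mm, angles in rad, forces in N, time in s.
With the tool pointing down it reaches from about 350 to 975 mm from the base axis. Payload 7.1 kg.
Tool frame: the origin (TCP) lies at the very end of the fingers, on their centre line; the grasp point (between the pads) lies 19 mm behind it (ctrl.pinch_z is the z of the grasp point in the tool frame, in mm); z points along the fingers, y is the direction in which the jaws open and shut (so a half turn about z gives the same grasp; the last joint's range is limited). The gripper opens to 88 mm and grips with 3 to 60 N. Pads are 20 mm wide; open, the fingers measure 115 mm over their backs; the gripper's body (75 mm by 178 mm) begins 61 mm behind the grasp point.
Start: joints at [-1.264, 0.423, 1.63, -0, 1.089, -0.019], TCP at [200.059, -592.099, 222.675] pointing down, gripper open.
Joint ranges: [-3, 3], [-0.9, 2.11], [0.09, 2.58], [-1.31, 4.45], [0.11, 2.69], [-2.54, 2.54]. Speed limits (rad/s): [2.39, 2.39, 3.01, 3.14, 3.14, 3.14].

### API

Orientations are given as a rotation vector (axis times angle).
In Python, from workcell import get_obs, optics, ctrl gives the robot as it stands.
- The arm moves only by the shell command python3 -m jog 'ROWS'. ROWS is a JSON object of lists of equal length, an entry for each row: "delta_rot": the turn, a rotation vector about the tool's x, y, z in rad, a list of three; "translation": the shift along the tool's x, y, z in mm, a list of three; "hand": the opening, from -1 (shut) to 1 (fully open). In form: {"delta_rot": [[rx, ry, rz], ...], "translation": [[x, y, z], ...], "hand": [hand, ...]}. A call has 1 to 5 rows; each row is the pose to reach, as a shift and turn from the pose commanded when the call began, along the tool's axes at that moment; what a row does not reach only later rows make up. A row lasts 1/10 s, in which the tool goes at most 50 mm and 8.59 degrees, less where a joint would pass 70% of its speed; a pose out of reach is approached as far as the arm can. A call with a gripper value outside its range is refused whole. The fingers move at their own pace and stop on an object; the grip force is fixed at half the most. Time passes only in rows, so rows that repeat a pose let the fingers close. It gives the time, the measured TCP pose, the force and the opening at its end, in the units of the state.
- get_obs(): the state, without advancing time (a new reading comes with each control period).
- optics.get_image(name): name is "side" or "top" or "wrist"; returns the picture (384x512x3 uint8, red, green, blue); there is no depth.
- optics.calibration(name): a dict with "intrinsics" (3x3 intrinsics, pixels), "cam_to_world" (4x4, takes a point from camera to world coordinates). Camera axes: x right, y up, looking along -z (the intrinsics and any distortion apply to the point x, -y, -z); pixel columns grow to the right and rows downward; lengths in mm; the calibration is good to about 2 mm. A picture is of the moment at which its call begins: read the wrist's pose just before it. calibration takes no time and is no camera call; for the wrist camera it gives the pose at the moment of the call.
- ctrl.close_job(): hands the job in, once; it reports no verdict.
The state is a dict: "t": time; "qpos": joint angles; "qvel": joint speeds; "joint_torque": joint torques, N m; "ee_pos": TCP position; "orientation": TCP orientation; "ft_force": force on the tool from outside, world axes, zero at the start; "moment": the same for the moment, N m; "width": finger opening in mm.
Only numpy, scipy, OpenCV 4.12 (cv2) and the standard library are available. Lean on these libraries where they do the work, as an engineer would, in place of code of your own. Each camera call takes 0.05 s, during which the arm holds its last target. There are 200 camera calls.

### The job

The lids of the three steel vessels were mixed up after washing: set each lid down on the vessel it belongs to (the rectangular lid on the box, the large round lid on the large jar, the small round lid on the small jar), seated fully down all round, and let go; never drop a lid. Nothing is to be left inside a vessel or on the wrong one. Leave the vessels standing where they are, and do not disturb the two bottles, the hand-held meter or the stirrer.

Things in the scene. Friction and masses are not known exactly. Their poses are not given: they have to be found in the camera images.
- box: loose open stainless-steel instrument box, 164 mm long (its x) by 120 mm wide (its y) by 50 mm high, wall and floor 3 mm, 0.48 kg. Origin: centre of its underside, z up. It stands open; one of the two round lids lies in it at the start, knob up
- jar_large: loose open round stainless-steel jar, outside diameter 90 mm, height 65 mm, wall 3 mm, floor 3 mm, 0.26 kg. Origin: centre of its underside, z up. The rectangular lid may be lying across its mouth at the start
- jar_small: loose open round stainless-steel jar, outside diameter 70 mm, height 65 mm, wall 3 mm, floor 3 mm, 0.19 kg. Origin: centre of its underside, z up. The rectangular lid may be lying across its mouth at the start
- lid_box: rectangular steel lid of the box, 0.25 kg, 175 (x) by 131 mm (y). Origin: centre of the lower edge of its 10 mm deep skirt, z up; top plate z 10-12 mm. Skirt goes over the box with 3 mm play a side. Handle bar along x: 76 mm long, 12 mm wide, z 32-42 mm, a leg 6 mm thick at each end. Seated: origin 40 mm above the box's, x axes parallel (either way). Starts lying level across one of the jars
- lid_large: round steel lid of the large jar, 0.13 kg, diameter 101 mm. Origin: centre of the lower edge of its 10 mm deep skirt (inside diameter 96 mm, 3 mm play over the jar), z up; top plate z 10-12 mm. Central knob: head 24 mm in diameter, z 24-42 mm, on a stem of 14 mm. Seated: origin 55 mm above the jar's. Starts knob up, either in the box or on the bench
- lid_small: round steel lid of the small jar, 0.09 kg, diameter 81 mm. Origin: centre of the lower edge of its 10 mm deep skirt (inside diameter 76 mm, 3 mm play over the jar), z up; top plate z 10-12 mm. Central knob: head 24 mm in diameter, z 24-42 mm, on a stem of 14 mm. Seated: origin 55 mm above the jar's. Starts knob up, either in the box or on the bench
- bottle: bystander: loose reagent bottle, clear glass with a red cap, diameter 86 mm, 180 mm high, upright. Origin: centre of its underside
- washbottle: bystander: loose white plastic wash bottle with a blue cap and a bent spout, diameter 72 mm, about 188 mm high; the spout reaches 44 mm out along its x. Origin: centre of its underside
- meter: bystander: loose hand-held grey meter lying flat, 170 mm (its x) by 74 mm (its y) by 33 mm high. Origin: centre of its underside
- stirrer: fixed white magnetic stirrer, 190 mm (its x) by 160 mm (its y), with a steel beaker on its round plate; 200 mm high over all. Origin: centre of its underside
Things that resemble listed ones, but are neither listed nor needed, are in the scene too. What is shaped like the jar_large but black or brown is not meant.

How it is judged (in metres and radians):
At the end, for the whole second after the job is handed in: Each of the three lids sits on its own vessel, right way up: centred within 6 mm, its height within 3 mm of fully seated, level with the vessel's rim, the rectangular lid squared up with the box; the three vessels stand upright on the bench, all released and at rest (horizontal distance between lid_box and box below 0.006 m and z of lid_box in the frame of box between 0.037 and 0.043 m and angle between the x axis of lid_box and the x axis of box, either way round below 0.08 rad and angle between the z axis of lid_box and the z axis of box, either way round below 0.03 rad and horizontal distance between lid_large and jar_large below 0.006 m and z of lid_large in the frame of jar_large between 0.052 and 0.058 m and angle between the z axis of lid_large and the z axis of jar_large, either way round below 0.04 rad and horizontal distance between lid_small and jar_small below 0.006 m and z of lid_small in the frame of jar_small between 0.052 and 0.058 m and angle between the z axis of lid_small and the z axis of jar_small, either way round below 0.05 rad and angle between each of box, jar_large, jar_small's own z axis and vertical below 0.05 rad and height (world z) of each of box, jar_large, jar_small below 0.005 m and linear speed of each of lid_box, lid_large, lid_small below 0.02 m/s); the robot touches nothing.
It fails at once if a vessel is shoved more than 40 mm from where it stood (distance of any of box, jar_large, jar_small from where it was at the start of the episode above 0.04 m).
It fails at once if a vessel is tipped (angle between any of box, jar_large, jar_small's own z axis and vertical above 0.4 rad).
It fails at once if a bottle or the meter is shifted more than 20 mm or tipped, or the stirrer is struck (distance of any of bottle, washbottle, meter from where it was at the start of the episode above 0.02 m or angle between any of bottle, washbottle's own z axis and vertical above 0.25 rad or contact force between stirrer and anything else above 10 N).
It fails at once if a lid is dropped: it falls free by more than about 1 cm ((linear speed of lid_box above 0.45 m/s and contact force between the fingers and lid_box below 0.05 N) or (linear speed of lid_large above 0.45 m/s and contact force between the fingers and lid_large below 0.05 N) or (linear speed of lid_small above 0.45 m/s and contact force between the fingers and lid_small below 0.05 N)).
It also fails if it takes over 72 s, if anything falls off the work surface, if the arm or the gripper's body presses on something with over 40 N, if the wrist force passes 120 N, or if a joint passes its speed limit or range.

## Working session

There is one attempt and no reset: what is moved stays moved. The work goes in short steps, Python scripts to look and compute and a shell command to move; the robot and the scene stay as the last step left them, time stands still between calls to the robot, and variables do not carry over. Pictures are saved under pics/ and viewed, about 8 in all and at most 12, crops included, and the job is handed in when it is done.

```bash
ls; mkdir -p pics; python3 - <<'E'
from workcell import get_obs, optics, ctrl
import cv2, numpy as np
print(get_obs()); print(ctrl.pinch_z)
for n in ['top','side','wrist']:
    c=optics.calibration(n); print(n, {k:np.round(np.array(v),3).tolist() for k,v in c.items()})
    im=optics.get_image(n); cv2.imwrite(f'pics/{n}0.png',im[:,:,::-1])
a=cv2.imread('pics/top0.png')
cv2.imwrite('pics/top0b.png',cv2.resize(a,(800,600),interpolation=cv2.INTER_CUBIC))
E
```

```text
pics
{'t': 0.0, 'qpos': array([-1.26399538e+00,  4.23863868e-01,  1.63070476e+00,  2.22982054e-05,
        1.08861865e+00, -1.89883912e-02]), 'qvel': array([-0.00086019,  0.00033684,  0.00029358, -0.00103377,  0.00128299,
        0.00027883]), 'joint_torque': array([-1.64549027e-03, -5.44638956e+01, -2.73671025e+01,  6.43301150e-02,
        2.27194384e-02, -1.09589748e-04]), 'ee_pos': array([ 199.89841109, -591.56203139,  221.8815354 ]), 'orientation': array([-3.09844674e+00, -5.09216081e-01,  3.28354494e-04]), 'ft_force': array([-0.23489712,  0.22066197,  0.20784929]), 'moment': array([ 0.03460692, -0.0242637 ,  0.00467019]), 'width': 87.87485074876908}
-18.700000000000003
top {'intrinsics': [[377.496, 0.0, 254.163], [0.0, 377.496, 191.097], [0.0, 0.0, 1.0]], 'cam_to_world': [[-0.004, 0.99, -0.142, 353.939], [-1.0, -0.007, -0.024, 59.193], [-0.025, 0.142, 0.99, 1396.255], [0.0, 0.0, 0.0, 1.0]]}
side {'intrinsics': [[455.192, 0.0, 250.221], [0.0, 455.192, 184.749], [0.0, 0.0, 1.0]], 'cam_to_world': [[0.816, 0.292, -0.499, -187.132], [-0.578, 0.379, -0.723, -999.346], [-0.022, 0.878, 0.478, 778.135], [0.0, 0.0, 0.0, 1.0]]}
wrist {'intrinsics': [[322.986, 0.0, 253.578], [0.0, 322.986, 188.933], [0.0, 0.0, 1.0]], 'cam_to_world': [[0.321, 0.906, 0.276, 275.65], [-0.947, 0.307, 0.093, -565.664], [-0.001, -0.291, 0.957, 382.733], [0.0, 0.0, 0.0, 1.0]]}
```

View pics/top0b.png

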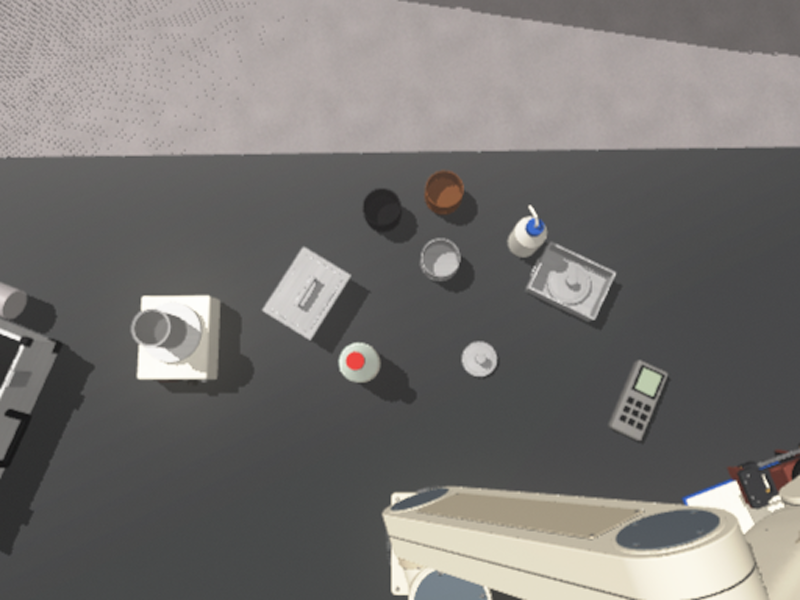

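View pics/side0.png

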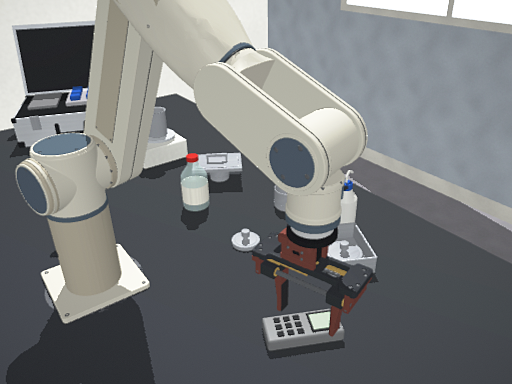

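The top view shows the open large jar at (440,260), with the black and brown decoys above it. The rectangular lid at (307,293) hides a jar, which must be the small one. The large lid is in the box at (571,284) and the small lid is on the bench at (480,358). Next: rough positions.

```bash
cat > h.py <<'E'
import numpy as np, cv2, time
from scipy.spatial.transform import Rotation as R
from workcell import get_obs, optics, ctrl
def ray(cal,u,v):
    K=np.array(cal['intrinsics']);T=np.array(cal['cam_to_world'])
    d=np.array([(u-K[0,2])/K[0,0],-(v-K[1,2])/K[1,1],-1.])
    return T[:3,3],T[:3,:3]@d
def onplane(cal,u,v,z):
    o,d=ray(cal,u,v); return o+d*(z-o[2])/d[2]
def proj(cal,p):
    K=np.array(cal['intrinsics']);T=np.array(cal['cam_to_world'])
    c=T[:3,:3].T@(np.array(p,float)-T[:3,3]); return K[0,0]*c[0]/-c[2]+K[0,2],-K[1,1]*c[1]/-c[2]+K[1,2]
def snap(name,fn,scale=1.5):
    cal=optics.calibration(name); im=optics.get_image(name)[:,:,::-1].copy()
    cv2.imwrite(f'pics/{fn}.png',im)
    cv2.imwrite(f'pics/{fn}_big.png',cv2.resize(im,None,fx=scale,fy=scale,interpolation=cv2.INTER_CUBIC))
    np.savez(f'pics/{fn}.npz',**cal); return cal,im
def load(fn): return dict(np.load(f'pics/{fn}.npz')),cv2.imread(f'pics/{fn}.png')
def go(xyz,yaw):
    """tool-frame shift and turn from the measured pose to TCP xyz, pointing down, tool x at yaw"""
    s=get_obs();R0=R.from_rotvec(s['orientation']);
    Rt=R.from_euler('z',yaw)*R.from_rotvec([np.pi,0,0])
    print('t',round(s['t'],2),'tr',np.round(R0.inv().apply(np.array(xyz)-s['ee_pos']),1),'rot',np.round((R0.inv()*Rt).as_rotvec(),3),'q',np.round(s['qpos'],2))
def state():
    s=get_obs();x=R.from_rotvec(s['orientation']).apply([1,0,0]); print('t',round(s['t'],2),np.round(s['ee_pos'],1),'yaw',round(np.arctan2(x[1],x[0]),4),'F',np.round(s['ft_force'],1),'w',round(s['width'],1))
E
python3 - <<'E'
from h import *
cal=optics.calibration('top')
for n,u,v,z in [('jarL',440,258,65),('lidboxhandle',310,293,97),('lidboxctr',307,293,67),('small knob',484,358,42),('small ctr',479,358,12),('large ctr',569,285,15),('large knob',573,283,45),('boxctr',571,282,50),('wash cap',535,228,170),('bottle cap',355,361,180),('meter',638,400,33)]:
    print(n,np.round(onplane(cal,u/1.5625,v/1.5625,z)))
cs=[(553,243),(615,271),(597,320),(528,284)]
print([np.round(onplane(cal,u/1.5625,v/1.5625,50)) for u,v in cs])
cs=[(303,247),(350,276),(308,339),(263,308)]
P=np.array([onplane(cal,u/1.5625,v/1.5625,67) for u,v in cs]);print(np.round(P),P.mean(0))
E
```

```text
jarL [638.  -8.  65.]
lidboxhandle [554. 285.  97.]
lidboxctr [559. 297.  67.]
small knob [ 410. -106.   42.]
small ctr [411. -98.  12.]
large ctr [ 581. -313.   15.]
large knob [ 581. -314.   45.]
boxctr [ 583. -308.   50.]
wash cap [ 679. -205.  170.]
bottle cap [399. 176. 180.]
meter [ 314. -451.   33.]
[array([ 675., -271.,   50.]), array([ 607., -410.,   50.]), array([ 494., -363.,   50.]), array([ 579., -210.,   50.])]
[[667. 309.  67.]
 [598. 199.  67.]
 [454. 293.  67.]
 [525. 398.  67.]] [560.83306828 299.74744751  67.        ]
```

```bash
python3 -m jog '{"delta_rot":[[0,0,0],[0,0,0],[0,0,0],[0,0,0],[0,0,0]],"translation":[[400,-140,-20],[400,-140,-20],[400,-140,-20],[400,-140,-20],[400,-140,-20]],"hand":[0.2,0.2,0.2,0.2,0.2]}'
python3 -m jog '{"delta_rot":[[0,0,0],[0,0,0],[0,0,0],[0,0,0],[0,0,0]],"translation":[[160,-50,-10],[160,-50,-10],[160,-50,-10],[160,-50,-10],[160,-50,-10]],"hand":[0.2,0.2,0.2,0.2,0.2]}'
python3 - <<'E'
from h import *
state(); snap('wrist','w1'); go([581,-314,240],0.326)
E
```

```text
t: 0.65
ee_pos: [398.1, -437.0, 234.4]
orientation: [-3.1, -0.509, 0.0]
ft_force: [0.3, -1.3, -0.2]
width: 53.5
t: 1.15
ee_pos: [534.2, -338.3, 244.2]
orientation: [-3.099, -0.515, -0.0]
ft_force: [0.1, 0.1, 0.4]
width: 52.5
t 1.15 [ 534.2 -338.3  244.2] yaw 0.3294 F [0.1 0.1 0.4] w 52.5
t 1.2 tr [53.9 -8.4  4. ] rot [-0.     0.001  0.002] q [-0.59  0.41  1.6  -0.    1.14  0.66]
```

View pics/w1_big.png

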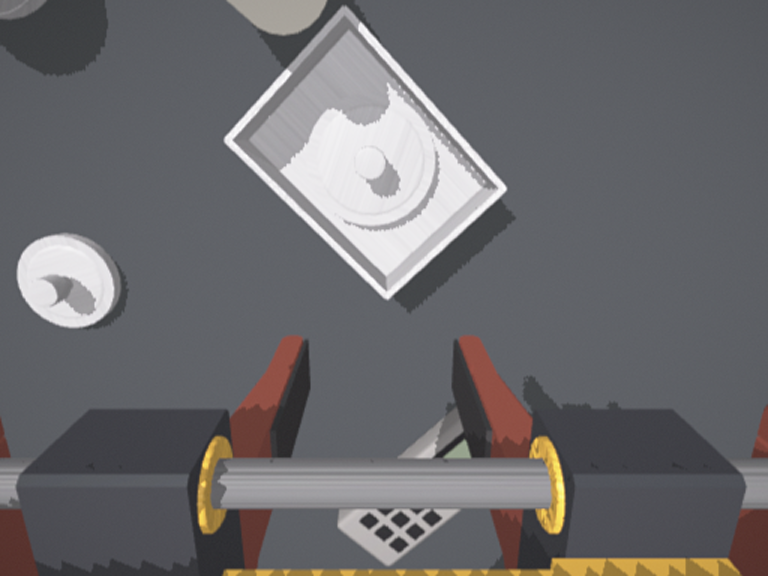

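The wrist view shows the box with outer corners near (344,7), (506,188), (387,298) and (226,140). The large lid's knob top is at (370,161), the small lid is at the left and the fingers are at the bottom.

```bash
python3 - <<'E'
from h import *
cal,im=load('w1')
def lids(u,v,z): return np.round(onplane(cal,u/1.5,v/1.5,z),1)
# knob top by threshold around
g=cv2.cvtColor(im,cv2.COLOR_BGR2GRAY)
print(g[95:122:2,232:262:2])
print('knob',lids(370,161,45)); print('small knob',lids(43,291,42))
P=np.array([lids(*c,50) for c in [(344,7),(506,188),(387,298),(226,140)]]);print(P,P.mean(0),[np.linalg.norm(P[i]-P[i-1]) for i in range(4)])
p=lids(370,161,45); go([p[0],p[1],150],0.329); go([p[0],p[1],23],0.329)
E
```

```text
[[237 237 238 236 237 235 237 238 235 236 235 236 235 234 234]
 [237 237 237 236 236 234 230 225 219 228 237 236 234 234 235]
 [237 237 235 236 239 239 241 240 236 231 217 235 235 235 235]
 [236 237 235 236 241 238 239 238 236 236 234 211 232 235 235]
 [237 236 234 239 237 237 238 237 235 235 236 233 216 236 235]
 [236 234 225 236 237 237 236 236 235 234 234 236 184 233 235]
 [236 235 227 235 235 237 235 233 233 233 234 235 222 172 235]
 [235 234 229 235 234 235 235 234 233 233 234 232 214 162 200]
 [234 235 230 234 234 234 234 233 232 232 234 229 199 164 159]
 [233 235 234 232 235 234 232 232 232 232 232 226 164 163 160]
 [234 234 233 229 232 234 232 231 232 232 230 201 167 162 160]
 [234 234 235 236 218 227 231 232 232 230 208 161 166 160 159]
 [236 234 234 235 234 223 188 196 197 176 165 165 163 161 158]
 [235 233 235 233 234 235 183 166 165 167 165 166 162 160 157]]
knob [ 591.1 -310.5   45. ]
small knob [413.4 -98.7  42. ]
[[ 678.3 -263.4   50. ]
 [ 605.3 -409.5   50. ]
 [ 498.2 -355.6   50. ]
 [ 572.1 -210.2   50. ]] [ 588.475 -309.675   50.   ] [np.float64(118.77996464050655), np.float64(163.3224111994432), np.float64(119.89837363367357), np.float64(163.10232984234167)]
t 1.2 tr [64.7 -8.4 94. ] rot [-0.     0.001 -0.001] q [-0.59  0.41  1.6  -0.    1.14  0.66]
t 1.2 tr [ 64.8  -8.4 221. ] rot [-0.     0.001 -0.001] q [-0.59  0.41  1.6  -0.    1.14  0.66]
```

Both sides come out at 163 × 119 mm against 164 × 120, so the measurement is consistent. Going for the knob.

```bash
python3 -m jog '{"delta_rot":[[0,0,0],[0,0,0],[0,0,0],[0,0,0],[0,0,0]],"translation":[[32,-4,30],[65,-8,60],[65,-8,100],[65,-8,140],[65,-8,170]],"hand":[0.2,0.2,0.2,0.2,0.2]}'
python3 -m jog '{"delta_rot":[[0,0,0],[0,0,0],[0,0,0],[0,0,0],[0,0,0]],"translation":[[0,0,15],[0,0,30],[0,0,44],[0,0,50],[0,0,50]],"hand":[0.2,0.2,0.2,0.2,0.2]}'
python3 - <<'E'
from h import *
state(); go([591,-310.5,20],.329)
E
```

```text
t: 1.7
ee_pos: [588.9, -312.5, 71.6]
orientation: [-3.099, -0.507, 0.004]
ft_force: [-1.1, 0.3, -0.6]
width: 52.9
t: 2.2
ee_pos: [591.4, -311.7, 24.2]
orientation: [-3.1, -0.509, 0.001]
ft_force: [-0.3, -0.3, 0.4]
width: 53.0
t 2.2 [ 591.4 -311.7   24.2] yaw 0.3256 F [-0.3 -0.3  0.4] w 53.0
t 2.2 tr [ 0.  -1.2  4.2] rot [-0.     0.    -0.003] q [-0.5   0.74  1.61 -0.    0.79  0.74]
```

```bash
python3 -m jog '{"delta_rot":[[0,0,0],[0,0,0],[0,0,0],[0,0,0],[0,0,0]],"translation":[[0,-1,3],[0,-1,4],[0,-1,4],[0,-1,4],[0,-1,4]],"hand":[0.2,0.0,-1,-1,-1]}'
python3 -m jog '{"delta_rot":[[0,0,0],[0,0,0],[0,0,0],[0,0,0],[0,0,0]],"translation":[[0,0,0],[0,0,0],[0,0,0],[0,0,-5],[0,0,-10]],"hand":[-1,-1,-1,-1,-1]}'
python3 -m jog '{"delta_rot":[[0,0,0],[0,0,0],[0,0,0],[0,0,0],[0,0,0]],"translation":[[0,0,-30],[0,0,-70],[0,0,-120],[0,0,-170],[0,0,-220]],"hand":[-1,-1,-1,-1,-1]}'
python3 - <<'E'
from h import *
state(); go([560,-90,250],.329); go([638,-8,250],.329)
E
```

```text
t: 2.7
ee_pos: [591.4, -310.6, 20.8]
orientation: [3.1, 0.51, 0.001]
ft_force: [0.1, 2.2, -0.2]
width: 24.4
t: 3.2
ee_pos: [590.9, -310.4, 30.4]
orientation: [-3.1, -0.509, 0.001]
ft_force: [0.4, -0.5, -1.8]
width: 23.4
t: 3.7
ee_pos: [590.8, -310.4, 252.6]
orientation: [-3.1, -0.509, 0.0]
ft_force: [0.6, -0.6, -1.4]
width: 23.5
t 3.7 [ 590.8 -310.4  252.6] yaw 0.3257 F [ 0.6 -0.6 -1.4] w 23.5
t 3.7 tr [  41.4 -218.6    2.7] rot [-0.     0.    -0.003] q [-0.5   0.46  1.5  -0.    1.18  0.74]
t 3.7 tr [ 141.5 -271.3    2.7] rot [-0.     0.    -0.003] q [-0.5   0.46  1.5  -0.    1.18  0.74]
```

```bash
python3 -m jog '{"delta_rot":[[0,0,0],[0,0,0],[0,0,0],[0,0,0],[0,0,0]],"translation":[[8,-40,0],[17,-83,0],[26,-127,0],[35,-170,0],[43,-210,0]],"hand":[-1,-1,-1,-1,-1]}'
python3 -m jog '{"delta_rot":[[0,0,0],[0,0,0],[0,0,0],[0,0,0]],"translation":[[4,-25,0],[8,-38,0],[8,-38,0],[8,-38,0]],"hand":[-1,-1,-1,-1]}'
python3 - <<'E'
from h import *
state(); snap('wrist','w2'); go([638,-8,250],.329)
E
```

```text
t: 4.2
ee_pos: [564.0, -96.1, 250.8]
orientation: [-3.1, -0.509, -0.0]
ft_force: [1.7, -0.4, -0.1]
width: 23.3
t: 4.6
ee_pos: [560.6, -60.0, 250.6]
orientation: [3.099, 0.51, 0.001]
ft_force: [-0.3, -0.4, -0.9]
width: 23.0
t 4.6 [560.6 -60.  250.6] yaw 0.326 F [-0.3 -0.4 -0.9] w 23.0
t 4.65 tr [ 90.1 -24.8   0.5] rot [ 0.    -0.    -0.004] q [-0.13  0.3   1.74 -0.    1.1   1.12]
```

View pics/w2_big.png

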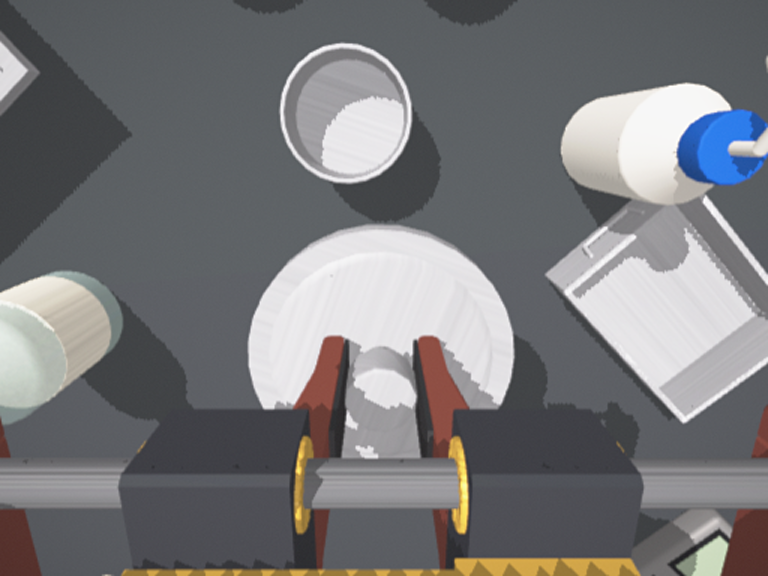

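The large jar's rim is an ellipse centred near (346,112). The held large lid is level at (380,350), with the knob between the fingers. Next I fit both circles.

```bash
cat >> h.py <<'E'
from scipy.optimize import least_squares
def fitc(P,r=None):
    f=(lambda a:np.hypot(P[:,0]-a[0],P[:,1]-a[1])-(a[2] if r is None else r))
    s=least_squares(f,[P[:,0].mean(),P[:,1].mean(),45][:3 if r is None else 2],loss='soft_l1',f_scale=.5); return s.x,np.sqrt(np.mean(s.fun**2))
def edge(im,c,ang,r0,r1,sign=1):
    """outermost..: radial search from r1 inwards for the strongest grey step; returns pixel points"""
    g=cv2.GaussianBlur(cv2.cvtColor(im,cv2.COLOR_BGR2GRAY),(0,0),.7).astype(np.float32); out=[]
    for a in ang:
        r=np.arange(r0,r1,.25); x=(c[0]+r*np.cos(a)).astype(np.float32)[None]; y=(c[1]+r*np.sin(a)).astype(np.float32)[None]
        p=cv2.remap(g,x,y,cv2.INTER_LINEAR)[0]; d=-sign*np.gradient(p); i=d.argmax(); out.append((x[0,i],y[0,i]))
    return np.array(out)
E
python3 - <<'E'
from h import *
cal,im=load('w2'); vis=im.copy()
def rep(nm,c,ang,r0,r1,z,R0,sign=1):
    px=edge(im,c,ang,r0,r1,sign); P=np.array([onplane(cal,u,v,z) for u,v in px])
    for u,v in px: cv2.circle(vis,(int(round(u)),int(round(v))),0,(0,0,255),-1)
    a,e=fitc(P); b,e2=fitc(P,R0); print(nm,np.round(a,2),round(e,2),np.round(b,2),round(e2,2)); return b
j=rep('jar rim',(346/1.5,112/1.5),np.linspace(0,2*np.pi,72,endpoint=False),36,54,65,45)
s=np.radians(np.r_[np.arange(195,346,4)]); z0=250.6-17.8
l=rep('lid skirt bottom',(381/1.5,345/1.5),s,70,96,z0,50.5)
l2=rep('lid plate edge',(381/1.5,345/1.5),np.radians(np.arange(240,300,4)),60,84,z0+12,50.5)
cv2.imwrite('pics/v2.png',vis)
e=np.array([560.6,-60.]);print('lid-tcp',l-e,l2-e)
E
python3 -c "
import cv2;a=cv2.imread('pics/v2.png')[20:290,150:370];cv2.imwrite('pics/v2c.png',cv2.resize(a,None,fx=2.2,fy=2.2,interpolation=0))"
```

```text
jar rim [641.43  -7.14  44.55] 0.27 [641.4   -7.17] 0.53
lid skirt bottom [557.57 -60.31  51.47] 0.49 [558.64 -59.91] 0.56
lid plate edge [564.05 -58.05  46.96] 0.31 [560.68 -59.43] 0.36
lid-tcp [-1.96360306  0.0879014 ] [0.07635987 0.57028869]
```

View pics/v2c.png

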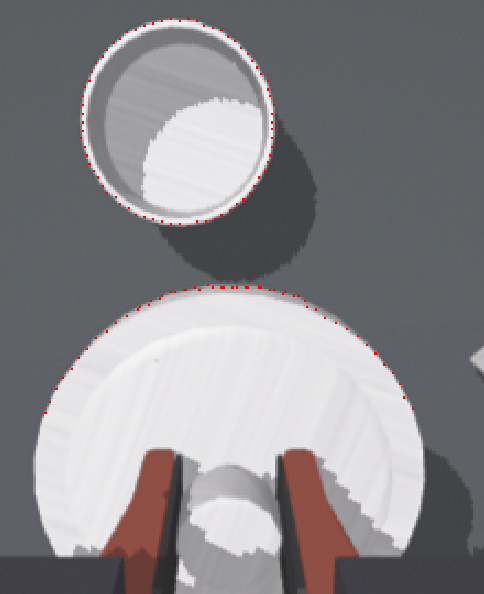

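```bash
python3 -m jog '{"delta_rot":[[0,0,0],[0,0,0],[0,0,0],[0,0,0],[0,0,0]],"translation":[[40,-10,20],[75,-19,55],[94,-24,95],[94,-24,130],[94,-24,155]],"hand":[-1,-1,-1,-1,-1]}'
python3 -m jog '{"delta_rot":[[0,0,0],[0,0,0],[0,0,0]],"translation":[[0,0,5],[0,0,5],[0,0,5]],"hand":[-1,-1,-1]}'
python3 - <<'E'
from h import *
state(); snap('wrist','w3'); go([641.9,-7.5,73],.326)
E
```

```text
t: 5.15
ee_pos: [641.1, -7.6, 92.3]
orientation: [-3.1, -0.508, 0.004]
ft_force: [-1.0, -0.3, -0.2]
width: 23.3
t: 5.45
ee_pos: [642.8, -7.3, 91.9]
orientation: [3.1, 0.508, 0.004]
ft_force: [-0.2, 0.1, -1.1]
width: 23.3
t 5.45 [642.8  -7.3  91.9] yaw 0.3248 F [-0.2  0.1 -1.1] w 23.3
t 5.5 tr [-1.1 -0.  19.3] rot [ 0.001 -0.003 -0.001] q [-0.03  0.61  1.66 -0.    0.87  1.22]
```

View pics/w3.png

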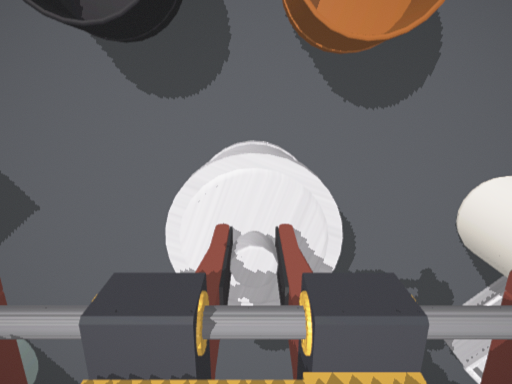

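The lid is over the large jar and centred left to right, with the jar wall peeking out evenly behind it. Lowering in steps with force checks.

```bash
python3 -m jog '{"delta_rot":[[0,0,0],[0,0,0],[0,0,0]],"translation":[[-1,0,7],[-1,0,13],[-1,0,13]],"hand":[-1,-1,-1]}'
python3 -m jog '{"delta_rot":[[0,0,0],[0,0,0],[0,0,0],[0,0,0]],"translation":[[0,0,2],[0,0,4],[0,0,5],[0,0,5]],"hand":[-1,-1,-1,-1]}'
```

```text
t: 5.8
ee_pos: [640.0, -6.8, 76.9]
orientation: [-3.1, -0.509, 0.002]
ft_force: [0.8, -0.3, -1.5]
width: 23.6
t: 6.2
ee_pos: [640.6, -6.8, 72.8]
orientation: [-3.1, -0.51, -0.0]
ft_force: [-2.0, -0.2, 3.1]
width: 23.6
```

```bash
python3 -m jog '{"delta_rot":[[0,0,0],[0,0,0],[0,0,0]],"translation":[[0,0,0.5],[0,0,1],[0,0,1]],"hand":[-1,-1,-1]}'
```

```text
t: 6.5
ee_pos: [640.7, -6.8, 72.7]
orientation: [-3.1, -0.51, -0.0]
ft_force: [-4.7, 0.3, 10.2]
width: 23.2
```

Seated at TCP z 72.7 (expected 72.8). Releasing, lifting, and swinging over to the rectangular lid.

```bash
python3 -m jog '{"delta_rot":[[0,0,0],[0,0,0],[0,0,0],[0,0,0],[0,0,0]],"translation":[[0,0,-1],[0,0,-1],[0,0,-1],[0,0,-20],[0,0,-60]],"hand":[-0.2,0.2,0.2,0.2,0.2]}'
python3 -m jog '{"delta_rot":[[0,0,0],[0,0,0],[0,0,0],[0,0,0],[0,0,0]],"translation":[[0,0,-45],[0,0,-90],[0,0,-130],[0,0,-130],[0,0,-130]],"hand":[0.2,0.2,0.2,0.2,0.2]}'
python3 -m jog '{"delta_rot":[[0,0,-0.13],[0,0,-0.26],[0,0,-0.4],[0,0,-0.54],[0,0,-0.68]],"translation":[[14,-45,0],[28,-93,0],[42,-141,0],[55,-190,0],[68,-235,0]],"hand":[0.2,0.2,0.2,0.2,0.2]}'
python3 -m jog '{"delta_rot":[[0,0,-0.15],[0,0,-0.3],[0,0,-0.45],[0,0,-0.6],[0,0,-0.75]],"translation":[[0,0,0],[0,0,0],[0,0,0],[0,0,0],[0,0,0]],"hand":[0.2,0.2,0.2,0.2,0.2]}'
python3 -m jog '{"delta_rot":[[0,0,-0.15],[0,0,-0.3],[0,0,-0.45],[0,0,-0.6],[0,0,-0.75]],"translation":[[0,0,0],[0,0,0],[0,0,0],[0,0,0],[0,0,0]],"hand":[0.2,0.2,0.2,0.2,0.2]}'
python3 -m jog '{"delta_rot":[[0,0,0],[0,0,0],[0,0,0]],"translation":[[0,0,0],[0,0,0],[0,0,0]],"hand":[0.2,0.2,0.2]}'
python3 - <<'E'
from h import *
state(); snap('wrist','w4'); go([629,258,260],2.58)
E
```

```text
t: 7.0
ee_pos: [638.1, -6.8, 128.6]
orientation: [-3.099, -0.509, 0.011]
ft_force: [1.2, -0.2, 0.1]
width: 52.5
t: 7.5
ee_pos: [641.0, -6.8, 262.2]
orientation: [3.1, 0.509, 0.003]
ft_force: [0.3, 0.0, 0.2]
width: 52.9
t: 8.0
ee_pos: [628.3, 239.2, 258.7]
orientation: [-2.748, -1.522, 0.006]
ft_force: [0.8, -0.1, 0.1]
width: 52.8
t: 8.5
ee_pos: [628.6, 237.3, 258.5]
orientation: [-1.998, -2.422, 0.006]
ft_force: [-0.1, 0.1, -1.2]
width: 52.4
t: 9.0
ee_pos: [628.6, 237.1, 258.5]
orientation: [-0.972, -2.984, 0.004]
ft_force: [-0.5, 0.1, -0.1]
width: 52.9
t: 9.3
ee_pos: [629.5, 237.5, 260.4]
orientation: [-0.986, -2.982, 0.001]
ft_force: [0.0, 0.4, 0.0]
width: 53.2
t 9.3 [629.5 237.5 260.4] yaw 2.5028 F [0.  0.4 0. ] w 53.2
t 9.35 tr [12.7 16.1  0.7] rot [-0.001 -0.001 -0.077] q [ 0.34  0.46  1.48  0.    1.2  -0.59]
```

View pics/w4_big.png

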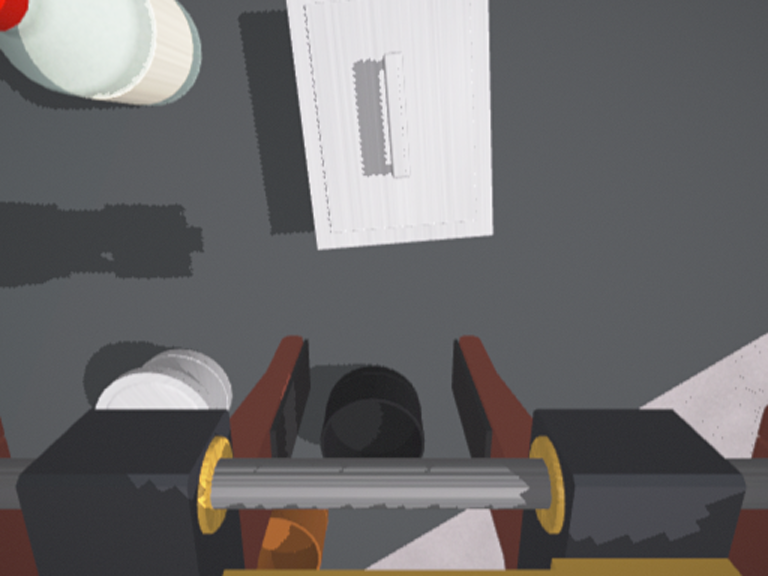

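The rectangular lid's handle bar runs from (394,52) to (402,177), and its near corners are at (318,249) and (493,235). The large jar with its lid is at lower left.

```bash
python3 - <<'E'
from h import *
cal,im=load('w4')
f=lambda u,v,z: onplane(cal,u/1.5,v/1.5,z)
H=np.array([f(*c,97) for c in [(386,52),(402,52),(410,176),(394,178)]]);print(np.round(H,1),H.mean(0))
d=(H[0]+H[1]-H[2]-H[3])/2; print('len',np.linalg.norm(d),'w',np.linalg.norm(H[0]-H[1]),'yaw',np.arctan2(d[1],d[0]))
C=np.array([f(*c,z) for c,z in [((318,249),55),((493,235),55),((318,249),67),((493,235),67)]]);
for i in (0,2):
  d=C[i+1]-C[i];print('edge',np.linalg.norm(d),'yaw',np.arctan2(d[1],d[0])+np.pi/2, C[i:i+2].round(1))
for L,a in(((307,100),(318,249)),((491,100),(493,235))):
  d=f(*L,67)-f(*a,67);print('side yaw',np.arctan2(d[1],d[0]))
g=cv2.cvtColor(im,cv2.COLOR_BGR2GRAY)
cv2.imwrite('pics/x.png',cv2.resize(cv2.createCLAHE(4,(4,4)).apply(g)[20:180,185:345],None,fx=3.7,fy=3.7,interpolation=0))
E
```

```text
[[527.3 317.5  97. ]
 [533.1 325.4  97. ]
 [596.4 286.2  97. ]
 [591.2 277.   97. ]] [561.97640736 301.55090107  97.        ]
len 75.03255617057688 w 9.772572066525845 yaw 2.5818026902707616
edge 135.01580252827262 yaw 2.585485372665099 [[603.  197.   55. ]
 [674.3 311.6  55. ]]
edge 130.59184523888706 yaw 2.585485372665099 [[601.8 199.9  67. ]
 [670.7 310.8  67. ]]
side yaw 2.538494860702694
side yaw 2.585623357551884
```

View pics/x.png

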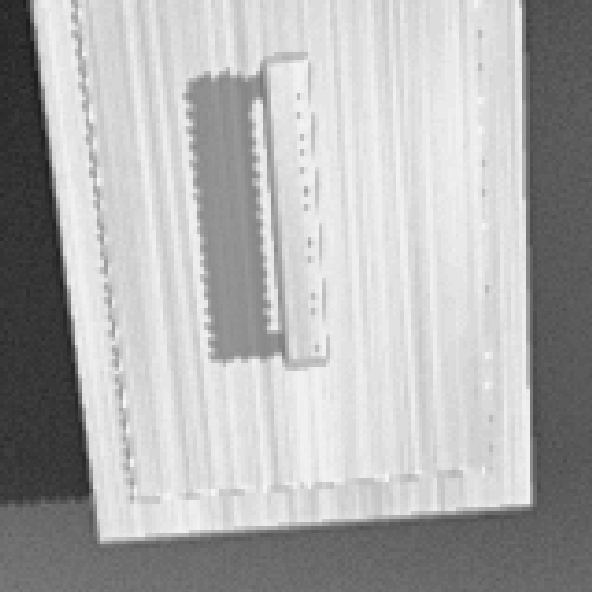

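Handle centre from the bar is (562.0, 301.5) and from the lid edge (562.0, 301.7). Yaw is 2.582, and the sizes match.

```bash
python3 -m jog '{"delta_rot":[[0,0,-0.04],[0,0,-0.079],[0,0,-0.079],[0,0,-0.079],[0,0,-0.079]],"translation":[[40,5,10],[80,10,30],[92.3,11.2,75],[92.3,11.2,120],[92.3,11.2,150]],"hand":[0.2,0.2,0.2,0.2,0.2]}'
python3 -m jog '{"delta_rot":[[0,0,0],[0,0,0],[0,0,0],[0,0,0]],"translation":[[0,0,10],[0,0,20],[0,0,20],[0,0,20]],"hand":[0.2,0.2,0.2,0.2]}'
python3 - <<'E'
from h import *
state(); go([562,301.5,73.3],2.582)
E
```

```text
t: 9.85
ee_pos: [560.4, 301.4, 108.8]
orientation: [-0.864, -3.019, 0.003]
ft_force: [-0.0, 0.1, -0.9]
width: 52.6
t: 10.25
ee_pos: [563.2, 301.8, 92.8]
orientation: [0.864, 3.019, 0.002]
ft_force: [0.3, 0.8, 0.3]
width: 52.7
t 10.25 [563.2 301.8  92.8] yaw 2.5842 F [0.3 0.8 0.3] w 52.7
t 10.25 tr [ 0.9 -0.9 19.5] rot [0.002 0.001 0.002] q [ 0.47  0.6   1.67  0.    0.86 -0.54]
```

```bash
python3 -m jog '{"delta_rot":[[0,0,0],[0,0,0],[0,0,0],[0,0,0],[0,0,0]],"translation":[[1,-0.5,10],[1,-0.5,19],[1,-0.5,19],[1,-0.5,19],[1,-0.5,19]],"hand":[0.2,0.0,-0.4,-0.6,-0.8]}'
python3 -m jog '{"delta_rot":[[0,0,0],[0,0,0],[0,0,0],[0,0,0]],"translation":[[0,0,0],[0,0,0],[0,0,0],[0,0,0]],"hand":[-1,-1,-1,-1]}'
```

```text
t: 10.75
ee_pos: [561.2, 301.6, 72.6]
orientation: [0.863, 3.02, 0.0]
ft_force: [0.2, -1.0, -0.4]
width: 24.2
t: 11.15
ee_pos: [561.1, 301.5, 72.6]
orientation: [0.863, 3.021, 0.0]
ft_force: [-0.5, -0.5, 0.3]
width: 11.8
```

Gripped the handle (11.8 mm). Lifting, carrying it toward the box, and refining the box pose from the earlier image.

```bash
python3 -m jog '{"delta_rot":[[0,0,0],[0,0,0],[0,0,0],[0,0,0],[0,0,0]],"translation":[[0,0,-4],[0,0,-15],[0,0,-50],[0,0,-95],[0,0,-140]],"hand":[-1,-1,-1,-1,-1]}'
python3 -m jog '{"delta_rot":[[0,0,0],[0,0,0],[0,0,0]],"translation":[[0,0,-45],[0,0,-80],[0,0,-80]],"hand":[-1,-1,-1]}'
python3 - <<'E'
from h import *
state(); snap('wrist','w5'); snap('top','t5')
E
python3 -m jog '{"delta_rot":[[0,0,0.13],[0,0,0.27],[0,0,0.41],[0,0,0.55],[0,0,0.7]],"translation":[[-27,-38,0],[-55,-78,0],[-83,-118,0],[-111,-157,0],[-138.5,-196.6,0]],"hand":[-1,-1,-1,-1,-1]}'
python3 -m jog '{"delta_rot":[[0,0,0.14],[0,0,0.28],[0,0,0.42],[0,0,0.56],[0,0,0.7]],"translation":[[-46,-12,0],[-93,-24,0],[-140,-36,0],[-187,-48,0],[-232.5,-61,0]],"hand":[-1,-1,-1,-1,-1]}'
cat > box.py <<'E'
from h import *
def edgepts(cal,im,C,z=50,n=40,w=6):
    """C: world corners in order; search across each side for bright->dark outer edge"""
    g=cv2.GaussianBlur(cv2.cvtColor(im,cv2.COLOR_BGR2GRAY),(0,0),.7).astype(np.float32); m=C.mean(0); out=[]
    for i in range(4):
        a,b=C[i],C[(i+1)%4]; nrm=np.array([(b-a)[1],-(b-a)[0],0]);nrm/=np.linalg.norm(nrm)
        if nrm@(a-m)<0:nrm=-nrm
        for t in np.linspace(.08,.92,n):
            s=np.arange(-w,w,.2); px=np.array([proj(cal,a+(b-a)*t+nrm*k) for k in s],np.float32)
            if px.min()<1 or (px[:,0]>510).any() or (px[:,1]>382).any(): continue
            p=cv2.remap(g,px[None,:,0],px[None,:,1],cv2.INTER_LINEAR)[0]; d=-np.gradient(p); k=d.argmax()
            if d[k]>3: out.append(np.r_[(a+(b-a)*t+nrm*s[k])[:2],i])
    return np.array(out)
def fitbox(P,x0,L=164,W=120):
    def f(q):
        c,s=np.cos(q[2]),np.sin(q[2]); u=(P[:,0]-q[0])*c+(P[:,1]-q[1])*s; v=-(P[:,0]-q[0])*s+(P[:,1]-q[1])*c
        long=np.isin(P[:,2],[1,3]); return np.where(long,abs(v)-W/2-0*q[3],abs(u)-L/2)
    r=least_squares(f,list(x0)+[0],loss='soft_l1',f_scale=.5); e=f(r.x)
    return r.x[:3],[round(float(e[P[:,2]==i].mean()),2) for i in range(4) if (P[:,2]==i).any()],[int((P[:,2]==i).sum()) for i in range(4)]
E
python3 - <<'E'
from box import *
state()
x0=[588.5,-309.7,1.107]
def corners(q,z=50):
    c,s=np.cos(q[2]),np.sin(q[2]); return np.array([[q[0]+a*82*c-b*60*s,q[1]+a*82*s+b*60*c,z] for a,b in[(1,-1),(1,1),(-1,1),(-1,-1)]])
for fn in('w1','w2'):
    cal,im=load(fn); P=edgepts(cal,im,corners(x0)); print(fn,fitbox(P,x0))
go([588.5,-309.7,290],1.107)
E
```

```text
t: 11.65
ee_pos: [560.6, 301.3, 214.2]
orientation: [-0.863, -3.02, 0.001]
ft_force: [0.7, -0.9, -2.5]
width: 12.0
t: 11.95
ee_pos: [563.6, 302.8, 299.5]
orientation: [0.861, 3.013, 0.012]
ft_force: [0.0, 0.1, -0.9]
width: 12.0
t 11.95 [563.6 302.8 299.5] yaw 2.5848 F [ 0.   0.1 -0.9] w 12.0
t: 12.55
ee_pos: [573.1, 59.5, 289.9]
orientation: [-1.852, -2.534, 0.005]
ft_force: [1.3, -0.4, -2.3]
width: 11.6
t: 13.05
ee_pos: [587.1, -180.2, 289.8]
orientation: [-2.608, -1.744, 0.004]
ft_force: [0.4, 0.1, -1.8]
width: 11.7
t 13.05 [ 587.1 -180.2  289.8] yaw 1.1789 F [ 0.4  0.1 -1.8] w 11.7
w1 (array([ 588.48316873, -309.04491477,    1.09576265]), [1.16, 1.25, 1.19, 1.21], [40, 40, 40, 40])
w2 (array([ 587.59396328, -308.32718464,    1.09040093]), [1.61, 0.61, 0.75, 1.74], [20, 40, 26, 21])
t 13.05 tr [-119.1   50.8   -0.4] rot [-0.004  0.     0.072] q [-0.32  0.34  1.59  0.    1.21  0.07]
```

```bash
python3 -m jog '{"delta_rot":[[0,0,0.04],[0,0,0.084],[0,0,0.084],[0,0,0.084],[0,0,0.084]],"translation":[[-38,17,0],[-78,34,0],[-117.8,50.6,0],[-117.8,50.6,0],[-117.8,50.6,0]],"hand":[-1,-1,-1,-1,-1]}'
python3 - <<'E'
from box import *
state(); s=get_obs(); cal,im=snap('wrist','w6'); x=R.from_rotvec(s['orientation']).apply([1,0,0]); yaw=np.arctan2(x[1],x[0]); c=s['ee_pos']
def corners(q,z,L=175,W=131):
    C,S=np.cos(q[2]),np.sin(q[2]); return np.array([[q[0]+a*L/2*C-b*W/2*S,q[1]+a*L/2*S+b*W/2*C,z] for a,b in[(1,-1),(1,1),(-1,1),(-1,-1)]])
for z in (c[2]-5.6,c[2]-17.6):
    C=corners([c[0],c[1],yaw],z); print(np.round([proj(cal,p) for p in C]))
    P=edgepts(cal,im,C,w=8); q,e,n=fitbox(P,[c[0],c[1],yaw],175,131); d=q[:2]-c[:2]
    print('lid-tcp in tool x,y',d@x[:2],d@[x[1],-x[0]],'dyaw',q[2]-yaw,e,n)
go([588.8,-308.4,130],1.095)
E
```

```text
t: 13.55
ee_pos: [589.7, -306.9, 289.6]
orientation: [-2.676, -1.638, 0.003]
ft_force: [0.0, 0.9, -2.2]
width: 12.1
t 13.55 [ 589.7 -306.9  289.6] yaw 1.0988 F [ 0.   0.9 -2.2] w 12.1
[[389.  76.]
 [120.  75.]
 [152. 363.]
 [356. 364.]]
lid-tcp in tool x,y -0.28475185332516234 -0.7067448082274737 dyaw 0.0011004917320565077 [-0.14, -0.47, -1.9, -0.47] [40, 26, 12, 26]
[[380.  77.]
 [129.  76.]
 [158. 349.]
 [351. 349.]]
lid-tcp in tool x,y -0.03717877279640286 -0.7926484364540626 dyaw -0.00018938469185991735 [0.04, 4.22, 2.16, 4.22] [40, 28, 5, 28]
t 13.6 tr [ -2.8   0.7 160.1] rot [-0.004 -0.001  0.005] q [-0.5   0.42  1.47  0.    1.25 -0.03]
```

View pics/w6.png

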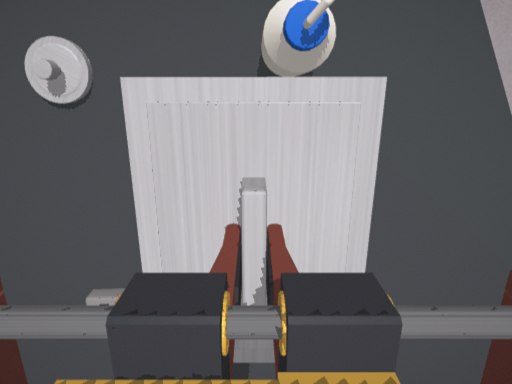

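The rectangular lid is held level and square at (255,180), and the wash bottle is well clear ahead of it. Descending over the box.

```bash
python3 -m jog '{"delta_rot":[[0,0,0.004],[0,0,0.004],[0,0,0.004],[0,0,0.004],[0,0,0.004]],"translation":[[-1,0.5,35],[-2,1,80],[-3,1,125],[-3,1,165],[-3,1,190]],"hand":[-1,-1,-1,-1,-1]}'
python3 -m jog '{"delta_rot":[[0,0,0],[0,0,0],[0,0,0],[0,0,0]],"translation":[[0,0,8],[0,0,14],[0,0,14],[0,0,14]],"hand":[-1,-1,-1,-1]}'
python3 - <<'E'
from h import *
state(); go([588.9,-309.3,57.6],1.095)
E
```

```text
t: 14.1
ee_pos: [588.7, -306.7, 98.4]
orientation: [-2.675, -1.638, 0.004]
ft_force: [0.1, -0.2, -2.6]
width: 11.5
t: 14.5
ee_pos: [591.7, -310.0, 90.1]
orientation: [2.679, 1.637, 0.002]
ft_force: [0.2, -0.2, -2.0]
width: 11.8
t 14.5 [ 591.7 -310.    90.1] yaw 1.0972 F [ 0.2 -0.2 -2. ] w 11.8
t 14.5 tr [-0.6 -2.8 32.5] rot [0.002 0.    0.002] q [-0.5   0.64  1.6   0.    0.89 -0.03]
```

```bash
python3 -m jog '{"delta_rot":[[0,0,0.002],[0,0,0.002],[0,0,0.002],[0,0,0.002],[0,0,0.002]],"translation":[[-0.6,-2.8,6],[-0.6,-2.8,14],[-0.6,-2.8,14],[-0.6,-2.8,14],[-0.6,-2.8,14]],"hand":[-1,-1,-1,-1,-1]}'
python3 - <<'E'
from h import *
state(); go([588.9,-309.3,57.6],1.095)
E
```

```text
t: 15.0
ee_pos: [588.0, -309.2, 74.5]
orientation: [2.683, 1.635, 0.0]
ft_force: [0.2, 0.3, -2.7]
width: 12.0
t 15.0 [ 588.  -309.2   74.5] yaw 1.0946 F [ 0.2  0.3 -2.7] w 12.0
t 15.0 tr [ 0.4  0.9 16.9] rot [ 0. -0. -0.] q [-0.5   0.66  1.62  0.    0.87 -0.03]
```

```bash
python3 -m jog '{"delta_rot":[[0,0,0],[0,0,0],[0,0,0],[0,0,0]],"translation":[[0.4,0.9,4],[0.4,0.9,9],[0.4,0.9,11],[0.4,0.9,11]],"hand":[-1,-1,-1,-1]}'
python3 - <<'E'
from h import *
state(); go([588.9,-309.3,57.6],1.095)
E
```

```text
t: 15.4
ee_pos: [588.4, -309.0, 62.8]
orientation: [-2.682, -1.635, 0.001]
ft_force: [-0.5, -0.0, -1.9]
width: 11.8
t 15.4 [ 588.4 -309.    62.8] yaw 1.0948 F [-0.5 -0.  -1.9] w 11.8
t 15.4 tr [-0.1  0.6  5.2] rot [-0.001 -0.    -0.   ] q [-0.5   0.68  1.62  0.    0.85 -0.03]
```

The skirt is 5 mm over the rim with no contact force. Seating.

```bash
python3 -m jog '{"delta_rot":[[0,0,0],[0,0,0],[0,0,0],[0,0,0],[0,0,0]],"translation":[[0,0,2],[0,0,4],[0,0,5.5],[0,0,6],[0,0,6]],"hand":[-1,-1,-1,-1,-1]}'
```

```text
t: 15.9
ee_pos: [588.8, -309.2, 57.6]
orientation: [-2.683, -1.635, 0.0]
ft_force: [-0.4, -0.8, -0.9]
width: 11.6
```

```bash
python3 -m jog '{"delta_rot":[[0,0,0],[0,0,0],[0,0,0]],"translation":[[0,0,1],[0,0,1.5],[0,0,1.5]],"hand":[-1,-1,-1]}'
```

```text
t: 16.2
ee_pos: [588.8, -309.2, 57.5]
orientation: [2.683, 1.635, 0.0]
ft_force: [-6.1, 2.6, 10.6]
width: 11.5
```

Seated at z 57.5. Releasing, then on to the small lid.

```bash
python3 -m jog '{"delta_rot":[[0,0,0],[0,0,0],[0,0,0],[0,0,0],[0,0,0]],"translation":[[0,0,-1.5],[0,0,-1.5],[0,0,-1.5],[0,0,-15],[0,0,-55]],"hand":[-0.4,0.1,0.2,0.2,0.2]}'
python3 -m jog '{"delta_rot":[[0,0,0],[0,0,0],[0,0,0],[0,0,0],[0,0,0]],"translation":[[0,0,-45],[0,0,-95],[0,0,-140],[0,-30,-150],[5,-75,-150]],"hand":[0.2,0.2,0.2,0.2,0.2]}'
python3 -m jog '{"delta_rot":[[0,0,0],[0,0,0],[0,0,0],[0,0,0],[0,0,0]],"translation":[[5,-45,0],[11,-90,0],[17,-135,0],[22,-177,0],[22,-177,0]],"hand":[0.2,0.2,0.2,0.2,0.2]}'
python3 - <<'E'
from h import *
state(); cal,im=snap('wrist','w7'); snap('top','t7'); print('pred knob px',proj(cal,[413,-99,42]))
E
```

```text
t: 16.7
ee_pos: [586.4, -307.9, 108.3]
orientation: [-2.677, -1.632, 0.006]
ft_force: [0.6, -0.3, 0.3]
width: 48.1
t: 17.2
ee_pos: [526.4, -271.8, 264.9]
orientation: [2.677, 1.631, 0.006]
ft_force: [-0.8, 0.8, -0.6]
width: 52.6
t: 17.7
ee_pos: [372.9, -167.1, 261.0]
orientation: [-2.68, -1.635, 0.002]
ft_force: [0.8, 0.5, 0.3]
width: 52.3
t 17.7 [ 372.9 -167.1  261. ] yaw 1.0955 F [0.8 0.5 0.3] w 52.3
pred knob px (np.float64(258.37550725998335), np.float64(92.02703099371078))
```

View pics/w7_big.png

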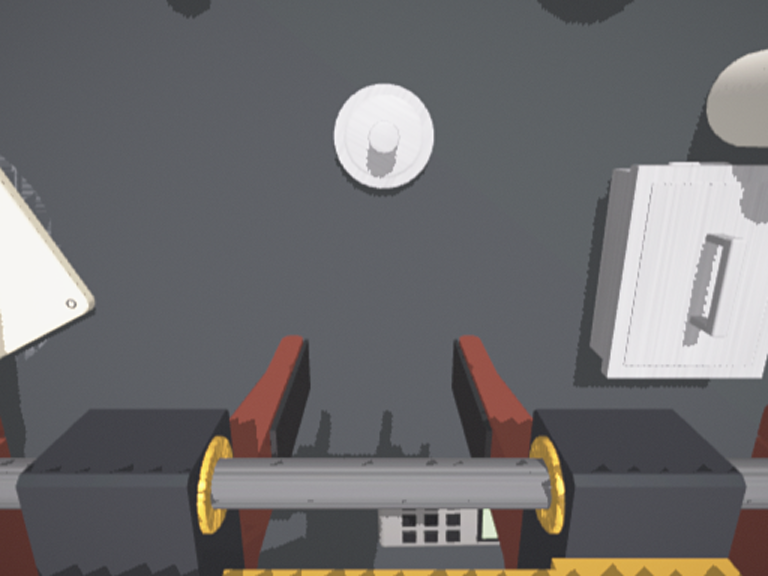

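The small lid is at (384,136), and the box with its lid looks square at the right. Measuring the small lid, and the small jar from the clear top view.

```bash
python3 - <<'E'
from h import *
cal,im=load('w7'); x=np.array([np.cos(1.0955),np.sin(1.0955)]); y=np.array([x[1],-x[0]])
px=edge(im,(384/1.5,136/1.5),np.linspace(0,2*np.pi,72,endpoint=False),26,42)
for z in(0,12):
    P=np.array([onplane(cal,u,v,z) for u,v in px]); print(z,fitc(P),fitc(P,40.5))
k=onplane(cal,384/1.5,136/1.5,42)[:2]; print('knob',k)
b,_=fitc(np.array([onplane(cal,u,v,12) for u,v in px])); p=b[:2]+.65*y; print('target',p)
go([p[0],p[1],17.8],1.0955)
# small jar in top view (w7 time), at expected place
cal,im=load('t7'); g=cv2.cvtColor(im,cv2.COLOR_BGR2GRAY)
u,v=proj(cal,[561,301,65]); print('px',u,v)
px=edge(im,(u,v),np.linspace(0,2*np.pi,60,endpoint=False),6,15); P=np.array([onplane(cal,*q,65) for q in px]); print('jarS top cam',fitc(P),fitc(P,35))
u,v=proj(cal,[640.7,-6.8,67]); px=edge(im,(u,v),np.linspace(0,2*np.pi,60,endpoint=False),9,19); P=np.array([onplane(cal,*q,67) for q in px]); print('lidL top cam',fitc(P))
E
```

```text
0 (array([410.46288714, -96.87871654,  41.71725745]), np.float64(0.3217567083113659)) (array([410.63021572, -96.81634103]), np.float64(1.2566980524641125))
12 (array([410.44042919, -96.84043977,  40.53027436]), np.float64(0.31259590859021735)) (array([410.4432743 , -96.83991137]), np.float64(0.31342010965651196))
knob [411.28678374 -96.47239038]
target [411.01838134 -97.13788104]
t 17.8 tr [ 79.9  -4.2 244.3] rot [ 0.003 -0.    -0.   ] q [-0.45  0.05  2.03 -0.    1.06  0.02]
px 195.61135414579292 187.06428882171906
jarS top cam (array([566.21898185, 296.32550937,  36.2280169 ]), np.float64(0.9650063639074347)) (array([565.86253203, 296.88313233]), np.float64(1.4948473092245789))
lidL top cam (array([638.50938463,  -7.33451286,  50.54354618]), np.float64(0.7536271092614097))
```

```bash
python3 -m jog '{"delta_rot":[[0,0,0],[0,0,0],[0,0,0],[0,0,0],[0,0,0]],"translation":[[35,-2,25],[70,-4,60],[80,-4.2,105],[80,-4.2,150],[80,-4.2,195]],"hand":[0.2,0.2,0.2,0.2,0.2]}'
python3 -m jog '{"delta_rot":[[0,0,0],[0,0,0],[0,0,0],[0,0,0],[0,0,0]],"translation":[[0,0,15],[0,0,22],[0,0,22],[0,0,22],[0,0,22]],"hand":[0.2,0.2,0.2,0.2,0.2]}'
python3 - <<'E'
from h import *
state(); go([411,-97.1,17.8],1.0955)
E
```

```text
t: 18.3
ee_pos: [412.8, -97.0, 64.5]
orientation: [2.68, 1.635, 0.003]
ft_force: [0.5, -0.9, -0.0]
width: 53.2
t: 18.8
ee_pos: [411.5, -97.1, 45.1]
orientation: [2.681, 1.634, 0.003]
ft_force: [-0.5, 0.1, 0.8]
width: 52.5
t 18.8 [411.5 -97.1  45.1] yaw 1.0946 F [-0.5  0.1  0.8] w 52.5
t 18.8 tr [-0.2 -0.5 27.3] rot [ 0.003 -0.001 -0.001] q [-0.26  0.47  2.17  0.    0.51  0.22]
```

```bash
python3 -m jog '{"delta_rot":[[0,0,0],[0,0,0],[0,0,0],[0,0,0],[0,0,0]],"translation":[[-0.2,-0.5,12],[-0.2,-0.5,22],[-0.2,-0.5,27],[-0.2,-0.5,27],[-0.2,-0.5,27]],"hand":[0.2,0.2,0.1,-0.2,-0.4]}'
python3 -m jog '{"delta_rot":[[0,0,0],[0,0,0],[0,0,0],[0,0,0],[0,0,0]],"translation":[[0,0,0],[0,0,0],[0,0,0],[0,0,0],[0,0,0]],"hand":[-0.6,-1,-1,-1,-1]}'
```

```text
t: 19.3
ee_pos: [409.7, -96.6, 17.1]
orientation: [2.683, 1.635, 0.0]
ft_force: [-0.8, -0.9, -0.4]
width: 35.6
t: 19.8
ee_pos: [409.9, -96.7, 17.2]
orientation: [2.682, 1.635, 0.001]
ft_force: [0.4, -0.4, 5.0]
width: 23.3
```

```bash
python3 -m jog '{"delta_rot":[[0,0,0],[0,0,0],[0,0,0],[0,0,0],[0,0,0]],"translation":[[0,0,-8],[0,0,-40],[0,0,-85],[0,0,-130],[0,0,-175]],"hand":[-1,-1,-1,-1,-1]}'
python3 -m jog '{"delta_rot":[[0,0,0],[0,0,0],[0,0,0],[0,0,0],[0,0,0]],"translation":[[0,0,-45],[20,-3,-75],[60,-7,-75],[105,-13,-75],[150,-18,-75]],"hand":[-1,-1,-1,-1,-1]}'
python3 -m jog '{"delta_rot":[[0,0,0],[0,0,0],[0,0,0],[0,0,0],[0,0,0]],"translation":[[45,-5,0],[90,-10,0],[135,-16,0],[175,-21,0],[191,-21,0]],"hand":[-1,-1,-1,-1,-1]}'
python3 -m jog '{"delta_rot":[[0,0,0],[0,0,0]],"translation":[[0,0,0],[0,0,0]],"hand":[-1,-1]}'
python3 - <<'E'
from h import *
state(); cal,im=snap('wrist','w8'); s=get_obs(); print(s['ee_pos'])
print('pred jar',proj(cal,[568,296.5,65]),'lid',proj(cal,s['ee_pos']-[0,0,5.2]))
E
```

```text
t: 20.3
ee_pos: [408.7, -96.4, 193.9]
orientation: [-2.682, -1.635, 0.001]
ft_force: [1.9, -1.1, -1.4]
width: 23.4
t: 20.8
ee_pos: [462.1, 46.3, 267.8]
orientation: [2.683, 1.634, 0.001]
ft_force: [1.1, -0.3, -1.2]
width: 23.0
t: 21.3
ee_pos: [531.3, 227.3, 266.9]
orientation: [-2.68, -1.638, -0.0]
ft_force: [-0.3, -0.0, -0.5]
width: 23.0
t: 21.5
ee_pos: [530.4, 223.3, 266.6]
orientation: [2.682, 1.635, -0.003]
ft_force: [-1.0, 0.4, -1.0]
width: 23.4
t 21.5 [530.4 223.3 266.6] yaw 1.095 F [-1.   0.4 -1. ] w 23.4
[530.36391823 222.90908595 266.71032976]
pred jar (np.float64(254.03945786703375), np.float64(88.48278929556216)) lid (np.float64(254.53870532093714), np.float64(240.39680596663007))
```

View pics/w8_big.png

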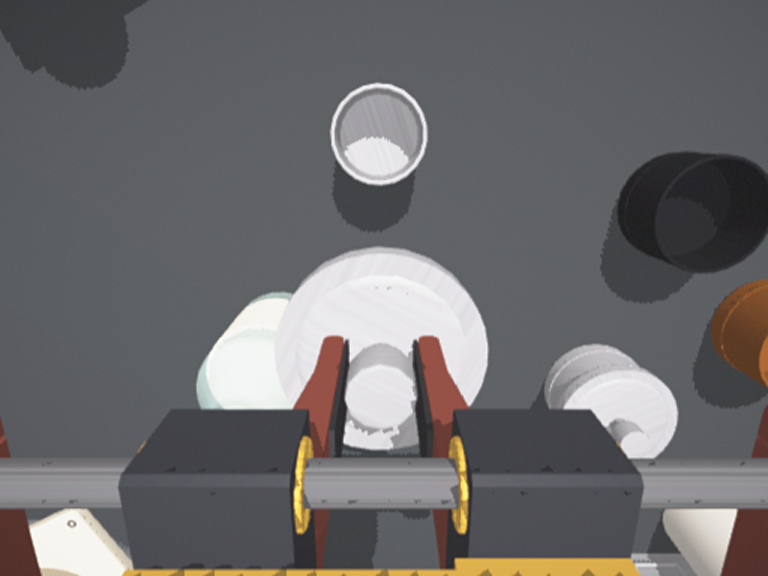

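The small jar stands open at (379,134). The small lid is held level at (382,350), and the large jar with its lid is at (605,400).

```bash
python3 - <<'E'
from h import *
cal,im=load('w8'); x=np.array([np.cos(1.095),np.sin(1.095)]); y=np.array([x[1],-x[0]]); tcp=np.array([530.4,223.1])
px=edge(im,(379/1.5,134/1.5),np.linspace(0,2*np.pi,72,endpoint=False),26,42)
P=np.array([onplane(cal,u,v,65) for u,v in px]); a,e=fitc(P); print('jar',a,e,fitc(P,35))
z0=266.7-17.2
for nm,an,r0,r1,z in(('skirt',np.arange(245,296,3),60,76,z0),('plate L',np.r_[np.arange(190,215,3),np.arange(325,350,3)],60,82,z0+12)):
    q=edge(im,(381/1.5,350/1.5),np.radians(an),r0,r1); L=np.array([onplane(cal,u,v,z) for u,v in q]); b,e=fitc(L,40.5); d=b-tcp; print(nm,'lid-tcp tool',d@x,d@y,e)
p=a[:2]+.65*y; print('target',p); go([p[0],p[1],85],1.095)
E
```

```text
jar [565.58942585 296.05036571  34.62972912] 0.23351437637380318 (array([565.57662048, 296.03341965]), np.float64(0.44121636213216564))
skirt lid-tcp tool 0.43747708308482647 -0.333135823578976 0.12397147257327878
plate L lid-tcp tool 2.551190822843651 -1.7000379660700524 2.550316584482781
target [566.16722921 295.7526355 ]
t 21.55 tr [ 81.4  -1.5 181.6] rot [-0.001  0.001 -0.001] q [ 0.38  0.3   1.7  -0.    1.14  0.85]
```

```bash
python3 -m jog '{"delta_rot":[[0,0,0],[0,0,0],[0,0,0],[0,0,0],[0,0,0]],"translation":[[35,-1,20],[70,-1.7,50],[81,-1.7,95],[81,-1.7,140],[81,-1.7,172]],"hand":[-1,-1,-1,-1,-1]}'
python3 -m jog '{"delta_rot":[[0,0,0],[0,0,0],[0,0,0]],"translation":[[0,0,4],[0,0,4],[0,0,4]],"hand":[-1,-1,-1]}'
python3 - <<'E'
from h import *
state(); go([565.8,295.5,72.3],1.095)
E
```

```text
t: 22.05
ee_pos: [565.5, 294.9, 92.4]
orientation: [-2.684, -1.633, 0.005]
ft_force: [0.4, -0.3, -0.7]
width: 23.6
t: 22.35
ee_pos: [568.2, 297.0, 93.2]
orientation: [2.683, 1.634, 0.005]
ft_force: [-0.1, -0.0, -0.6]
width: 23.1
t 22.35 [568.2 297.   93.2] yaw 1.0938 F [-0.1 -0.  -0.6] w 23.1
t 22.35 tr [-2.4 -1.5 20.9] rot [ 0.002 -0.002 -0.001] q [ 0.46  0.61  1.67 -0.    0.86  0.94]
```

```bash
python3 -m jog '{"delta_rot":[[0,0,0],[0,0,0],[0,0,0],[0,0,0]],"translation":[[-1,-0.5,4],[-1,-0.5,6],[-1,-0.5,6],[-1,-0.5,6]],"hand":[-1,-1,-1,-1]}'
python3 - <<'E'
from h import *
state(); go([565.8,295.5,72.3],1.095)
E
```

```text
t: 22.75
ee_pos: [566.0, 296.6, 85.4]
orientation: [2.682, 1.635, 0.001]
ft_force: [1.8, 0.4, -1.8]
width: 23.5
t 22.75 [566.  296.6  85.4] yaw 1.0949 F [ 1.8  0.4 -1.8] w 23.5
t 22.75 tr [-1.1  0.3 13.1] rot [ 0. -0. -0.] q [0.46 0.61 1.67 0.   0.85 0.94]
```

```bash
python3 -m jog '{"delta_rot":[[0,0,0],[0,0,0],[0,0,0],[0,0,0],[0,0,0]],"translation":[[-0.8,0.2,3],[-0.8,0.2,6],[-0.8,0.2,8],[-0.8,0.2,8],[-0.8,0.2,8]],"hand":[-1,-1,-1,-1,-1]}'
python3 -m jog '{"delta_rot":[[0,0,0],[0,0,0],[0,0,0],[0,0,0],[0,0,0]],"translation":[[0,0,2],[0,0,4],[0,0,5],[0,0,6],[0,0,6]],"hand":[-1,-1,-1,-1,-1]}'
```

```text
t: 23.25
ee_pos: [565.7, 295.6, 76.8]
orientation: [-2.682, -1.635, 0.0]
ft_force: [-0.1, 0.6, -1.4]
width: 23.1
t: 23.75
ee_pos: [565.9, 295.8, 72.3]
orientation: [-2.683, -1.635, -0.0]
ft_force: [-3.7, -1.4, 10.0]
width: 23.4
```

Seated at z 72.3 (expected 72.2). Releasing and backing off for a check.

```bash
python3 -m jog '{"delta_rot":[[0,0,0],[0,0,0],[0,0,0],[0,0,0],[0,0,0]],"translation":[[0,0,-1.5],[0,0,-1.5],[0,0,-1.5],[0,0,-15],[0,0,-55]],"hand":[-0.2,0.2,0.2,0.2,0.2]}'
python3 -m jog '{"delta_rot":[[0,0,0],[0,0,0],[0,0,0],[0,0,0],[0,0,0]],"translation":[[0,0,-45],[0,0,-95],[-30,0,-140],[-70,45,-150],[-80,85,-150]],"hand":[0.2,0.2,0.2,0.2,0.2]}'
python3 -m jog '{"delta_rot":[[0,0,0],[0,0,0],[0,0,0]],"translation":[[0,0,0],[0,0,0],[0,0,0]],"hand":[0.2,0.2,0.2]}'
python3 - <<'E'
from h import *
state(); cal,im=snap('wrist','w9'); snap('top','t9')
for n,p in (('S',[565.7,295.8,67]),('L',[641.4,-7.2,67])): print(n,proj(cal,p))
b=cv2.imread('pics/t9.png')[90:300,130:420]
c=cv2.resize(b,None,fx=1.4,fy=1.4,interpolation=cv2.INTER_CUBIC); o=np.zeros((384+c.shape[0]-90,512,3),np.uint8); o[:384-90]=im[:294]; o[294:294+c.shape[0],:c.shape[1]]=c[:o.shape[0]-294]
cv2.imwrite('pics/fin.png',o[:600])
E
```

```text
t: 24.25
ee_pos: [563.3, 294.4, 123.4]
orientation: [-2.682, -1.635, 0.012]
ft_force: [0.3, 0.5, 1.0]
width: 52.6
t: 24.75
ee_pos: [602.4, 187.2, 280.2]
orientation: [2.68, 1.638, 0.007]
ft_force: [0.3, 1.2, -0.3]
width: 52.8
t: 25.05
ee_pos: [601.9, 188.3, 275.7]
orientation: [-2.682, -1.635, 0.001]
ft_force: [0.7, 0.1, 0.0]
width: 52.5
t 25.05 [601.9 188.3 275.7] yaw 1.0951 F [0.7 0.1 0. ] w 52.5
S (np.float64(179.7292137048158), np.float64(91.87658450139514))
L (np.float64(349.1607990277118), np.float64(279.47802969276506))
```

View pics/fin.png

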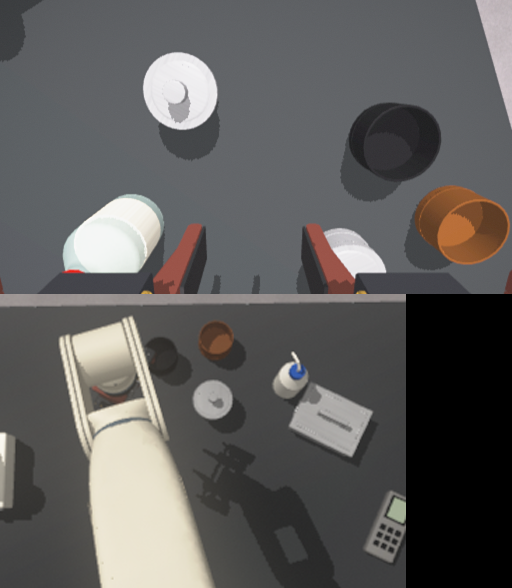

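All three lids sit on their own vessels: the small jar at (180,92) in the wrist view, and the large jar and box in the top view. One numeric check, then handing in.

```bash
python3 - <<'E'
from h import *
cal,im=load('w9'); px=edge(im,(180,91.5),np.linspace(0,2*np.pi,72,endpoint=False),28,44)
print('lidS',fitc(np.array([onplane(cal,u,v,67) for u,v in px])))
cal,im=load('t9'); u,v=proj(cal,[640,-7,67]); px=edge(im,(u,v),np.linspace(0,2*np.pi,60,endpoint=False),9,19)
print('lidL',fitc(np.array([onplane(cal,*q,67) for q in px])))
state(); print(ctrl.close_job())
E
```

```text
lidS (array([565.78919028, 295.83133814,  40.57252468]), np.float64(0.2689402613918268))
lidL (array([638.3977654 ,  -7.16996985,  50.49638765]), np.float64(0.698601882617921))
t 25.15 [601.8 188.8 275.5] yaw 1.0962 F [-0.2  0.6  0.1] w 52.8
the job is handed in; nothing more can be done
None
```

All three lids are on their own vessels and released. I handed the job in at 25.2 s of the 72 s allowed; the hand-in returned no verdict.

- **Order:** I moved the large lid from the box to the large jar, then the rectangular lid from the small jar to the box, then the small lid from the bench to the small jar.
- **Seating:** Each lid was lowered until it pressed on its vessel with about 10 N. The tool stopped at 72.7, 57.5 and 72.3 mm, within 0.1 mm of the heights expected for fully seated lids.
- **Small jar:** In the last wrist picture the lid fits a 40.6 mm radius at seated height (40.5 mm expected). Its centre is about 0.3 mm from where I had measured the jar.
- **Large jar:** In the top view the lid fits a 50.5 mm radius, as expected. Its centre came out about 3 mm in x from the wrist-camera jar position. That is close to the top camera's offset elsewhere, and I did not check it again from close by.
- **Box:** I checked its lid only by stop height, force and the pictures, where it looks square. The edge fits of the box itself disagreed slightly: the wrist one read about 1.2 mm too large on every side, and a second, partial view differed by about 1 mm.

The last pictures show the bottles and the meter apparently undisturbed. I did not measure them, and I did not check the stirrer, which was outside the arm's path.

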